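# Rinse loose bolts and drain them in the corner of their tray

## Task

Rinse the three bolts lying in the metal tray: with the tray still standing under the spout, push the cleaner bottle's pump head all the way down and let it spring back up. Then take the tray out by its black grip without losing a bolt and, over the drip pan, tilt it towards its slotted corner until all three bolts have slid down into that corner. Finish still holding the tray like that so it can drain: tilted and still, the slotted corner lowest, close above the middle of the pan, but the tray touching neither pan nor bench; leave the other things on the bench where they are.

Things in the scene. Friction and masses are not known exactly. Their poses are not given: they have to be found in the camera images.
- stand: Fixed rinse stand: dark steel spill plate, 236 x 156 mm and 4 mm thick, with a white cleaner bottle (68 mm across) strapped to a short post at its +x end. Origin on the bench under the plate, z up; the bottle's axis stands at x = +0.092, y = 0 of this frame, and the spout points along -x. The plate reaches from x = -0.104 to +0.132. The stand and the drip pan may change places.
- pump (a joint): Pump head of the bottle, m: 0 = up at rest, 0.014 = fully down. Sprung straight up: about 3.5 N starts it, 10 N holds it fully down; it comes back by itself.
- pump_top (a point): Centre of the flat round top (39 mm across) of the black pump head, 214 mm above the bench when up; press it straight down from above with the shut fingers.
- spout_tip (a point): Lower end of the pump's spout, an 11 mm tube, 96 mm from the bottle's axis over the tray and 188 mm above the bench when up; the tube runs from there at about 205 mm height back to the pump head. It stands in the way of lifting the tray straight up by more than about 0.1 m: lift a little, then draw the tray out towards its grip side (-x of the stand).
- tray: Loose open tray of smooth sheet metal, 116 (x) x 150 (y) x 42 mm high (rolled rim to 45 mm), walls and floor 3 mm, 0.22 kg without bolts. Origin under the middle of its floor, z up when level. Grip plate on the outside of the -x wall; the slotted draining corner is where the +x and +y walls meet. The tray stands on the spill plate. Bolts begin to slide in it at a slope of about 14 to 20 degrees; 35 to 40 degrees towards the corner is ample, above 60 they may roll out.
- tray_in (a point): Middle of the tray's inner floor (3 mm above its underside).
- tray_grip (a point): Point to grip: 63 mm outside the tray's middle along its -x, 64 mm above its underside, in the black plastic grip plate: 10 mm thick (tray x), 60 mm wide (tray y), standing upright, top 78 mm above the tray's underside, free on both sides above the 42 mm wall. Grip it across its thickness from above.
- drain_corner (a point): Inner floor corner where the two slotted wall ends meet (tray +x, +y): 55 mm and 72 mm from the middle, 3 mm above the underside. The outer corner lies 3 mm further on each side.
- bolt_a_mid (a point): Middle of the thickest steel hex bolt, 54 mm long, head 22 mm across flats, shank 14 mm; lies loose in the tray.
- bolt_b_mid (a point): Middle of the shortest steel hex bolt, 48 mm long, head 19 mm across flats, shank 12 mm; lies loose in the tray.
- bolt_c_mid (a point): Middle of the longest steel hex bolt, 63 mm long, head 19 mm across flats, shank 12 mm; lies loose in the tray.
- pan: Fixed square grey drip pan, 164 x 164 mm, 24 mm high (rim to 27 mm), walls 3 mm. Origin under its middle, z up.
- pan_in (a point): Middle of the pan's inner floor, 3 mm above the bench.
- grease_tin: Bystander: lidded tin, 64 mm across, 40 mm high; origin under its middle.

How it is judged:
By the outcome, as a careful person would: the job done as asked, in the order asked, and still so for the second after the job is handed in, while the arm keeps its last pose, push and grip.
It also fails if it takes over 64 s, if anything falls off the work surface, if the arm or the gripper's body presses on something with over 40 N, if the wrist force passes 120 N, or if a joint passes its speed limit or range.

## Robot

A 7-joint arm with a two-finger parallel gripper is mounted at the origin on a cart in front of the work surface, level with it; the furniture and walls round the work are solid. World frame = base frame: x ahead of the robot, y to its left, z up, the work surface at z = 0. Lengths are in mm, angles in degrees, forces in N, time in s.
With the tool pointing down it reaches from about 400 to 875 mm from the base axis. Payload 6.5 kg.
Tool frame: the origin (TCP) lies at the very end of the fingers, on their centre line; the grasp point (between the pads) lies behind it (pinch_z is the x of the grasp point in the tool frame, in mm); x points along the fingers, z is the direction in which the jaws open and shut, and the axes are right-handed (so a half turn about x gives the same grasp; the last joint's range is limited). The gripper opens to 85 mm and grips with 20 to 120 N. Pads are 22 mm wide; open, the fingers measure 114 mm over their backs; the gripper's body (76 mm by 85 mm) begins 54 mm behind the grasp point. The pads swing forward as they close: fully open they stand 13 mm farther back than shut.
Start: joints at [66.624, 30.733, -0.252, 88.115, 0.149, 61.152, -4.079], TCP at [217.865, -612.393, 231.29] pointing down, gripper open.
Joint ranges: [-154.64, 154.64], [-21.42, 123.67], [-72.66, 72.17], [13.99, 137.28], [-74.86, 254.86], [10.95, 109.41], [-158.01, 158.01]. Speed limits (degrees/s): [136.94, 136.94, 180, 180, 180, 180, 180].

## Interface

Orientations are given as a 3x3 rotation matrix whose columns are the frame's x, y, z axes.
In Python, from plant import * gives the robot as it stands.
- The arm moves only by the tool servo_tool, never from a script. Its argument "steps" is a list of rows, each an object of numbers: "dx", "dy", "dz": the shift along the tool's x, y, z in mm; "ax", "ay", "az": the turn, a rotation vector about the tool's x, y, z in rad; "grip": the gripper command: -1 is shut, 1 is fully open, values between are in proportion. A call has 1 to 20 rows; each row shifts and turns the commanded pose from where the row before left it, along the tool's axes as they then stand; what a row does not reach is not made up. A row lasts 1/8 s, in which the tool goes at most 62.5 mm and 10.7 degrees, less where a joint would pass 70% of its speed; a pose out of reach is approached as far as the arm can. A call with a gripper value outside its range is refused whole. The fingers move at their own pace and stop on an object; the grip force is fixed at half the most. Time passes only in rows, so rows that do not move let the fingers close. It gives the time, the measured TCP pose, the force and the opening at its end, in the units of the state.
- observe(): the state, without advancing time (a new reading comes with each control period).
- read_camera(name): name is "scene" or "top" or "wrist"; returns (picture, depth): 420x560x3 uint8, red, green, blue; 420x560 float32, mm along the optical axis (not along the pixel's ray), 0 where there is no reading.
- camera_model(name): a dict with "K" (3x3 intrinsics, pixels), "k1" (the pictures are not rectified: a ray, as slopes to the right and down, at radius r is drawn at 1 + k1 r^2 times it, then the intrinsics apply), "T" (4x4, takes a point from camera to world coordinates). Camera axes: x right, y down, z forward; pixel columns grow to the right and rows downward; lengths in mm; the calibration is good to about 2 mm. A picture is of the moment at which its call begins: read the wrist's pose just before it. camera_model takes no time and is no camera call; for the wrist camera it gives the pose at the moment of the call.
- sign_off(): hands the job in, once; it reports no verdict.
The state is a dict: "time_s": time; "joint_pos": joint angles; "qvel": joint speeds; "tau": joint torques, N m; "position": TCP position; "tool_rot": TCP orientation; "contact_force": force on the tool from outside, world axes, zero at the start; "wrist_torque": the same for the moment, N m; "gripper_width": opening from 0.0 (shut) to 1.0 (fully open).
Only numpy, scipy, OpenCV 4.12 (cv2) and the standard library are available. Lean on these libraries where they do the work, as an engineer would, in place of code of your own. Each camera call takes 0.05 s, during which the arm holds its last target.

## Working session

There is one attempt and no reset: what is moved stays moved. The work goes in short steps, Python scripts to look and compute and a tool call to move; the robot and the scene stay as the last step left them, time stands still between calls to the robot, and variables do not carry over. Pictures are saved under pics/ and viewed, and the job is handed in when it is done.

Besides the shell and the picture viewer there is one more tool, called in YAML: its name, and indented under it one key for each argument. servo_tool: Moves the arm, as the interface text tells. Its arguments: {"type":"object","properties":{"steps":{"type":"array","items":{"type":"object","properties":{"dx":{"type":"number"},"dy":{"type":"number"},"dz":{"type":"number"},"ax":{"type":"number"},"ay":{"type":"number"},"az":{"type":"number"},"grip":{"type":"number"}}}}},"required":["steps"]}

```bash
mkdir -p pics
python3 - <<'E'
from plant import *
import cv2, numpy as np
s=observe(); print(s)
for n in ["scene","top"]:
    p,d=read_camera(n); cv2.imwrite(f"pics/{n}0.png",p[:,:,::-1]); np.save(f"pics/{n}0.npy",d)
    m=camera_model(n); print(n,m)
E
```

```text
{'time_s': 0.0, 'joint_pos': array([66.62263231, 30.77768322, -0.2543341 , 88.17139809,  0.14811851,
       61.15079588, -4.07963957]), 'qvel': array([ 0.10016567,  0.07166804, -0.15877162, -0.02053984, -0.03109014,
       -0.07005034,  0.01423683]), 'tau': array([ 1.53312561e-03, -5.83413720e+01,  1.04925625e+00, -2.59106076e+01,
        1.23212999e-02,  9.38773941e-03, -1.18469202e-05]), 'position': array([ 217.65130868, -611.8048939 ,  230.40620544]), 'tool_rot': array([[-6.88933625e-04,  9.42128024e-01,  3.35252608e-01],
       [ 1.59502614e-03,  3.35253296e-01, -9.42126681e-01],
       [-9.99998491e-01, -1.14326077e-04, -1.73368609e-03]]), 'contact_force': array([0.55860964, 0.59214257, 0.22555331]), 'wrist_torque': array([ 0.02557998,  0.0228883 , -0.01556966]), 'gripper_width': 0.999988952581468}
scene {'K': array([[473.80404594,   0.        , 284.23410659],
       [  0.        , 473.80404594, 205.88321786],
       [  0.        ,   0.        ,   1.        ]]), 'k1': -0.11074477048607607, 'T': array([[-8.46661312e-01, -2.47019942e-01,  4.71323424e-01,
         4.18017428e+01],
       [-5.31906671e-01,  4.18641900e-01, -7.36080331e-01,
         7.86340613e+02],
       [-1.54892136e-02, -8.73910812e-01, -4.85839455e-01,
         5.73467673e+02],
       [ 0.00000000e+00,  0.00000000e+00,  0.00000000e+00,
         1.00000000e+00]])}
top {'K': array([[508.02811765,   0.        , 275.06303665],
       [  0.        , 508.02811765, 207.38186995],
       [  0.        ,   0.        ,   1.        ]]), 'k1': -0.06939413901084565, 'T': array([[-1.72337722e-02, -9.94057469e-01,  1.07483696e-01,
         3.61126601e+02],
       [-9.99654650e-01,  1.49975505e-02, -2.15790263e-02,
         1.25405477e+02],
       [ 1.98388001e-02, -1.07818464e-01, -9.93972636e-01,
         1.34664050e+03],
       [ 0.00000000e+00,  0.00000000e+00,  0.00000000e+00,
         1.00000000e+00]])}
```

View pics/scene0.png

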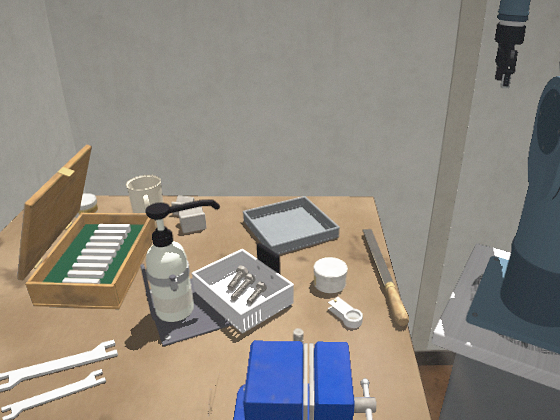

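View pics/top0.png

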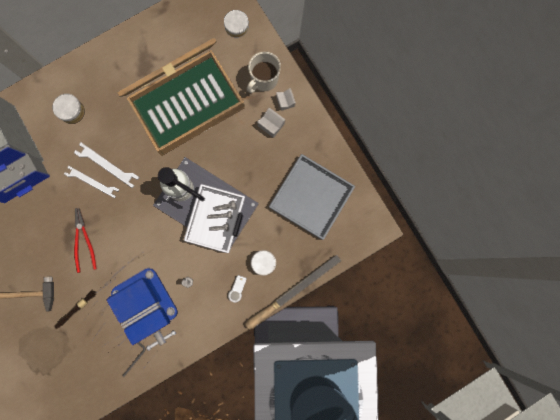

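```bash
cat > h.py <<'E'
import numpy as np, cv2
from plant import *
def ray(m,u,v):
    K=m["K"]; k=m["k1"]
    p=cv2.undistortPoints(np.array([[[u,v]]],float),K,np.array([k,0,0,0,0.])).ravel()
    return np.array([p[0],p[1],1.])
def px2w(m,u,v,z=None,depth=None):
    r=ray(m,u,v); T=m["T"]; R=T[:3,:3]; t=T[:3,3]
    if z is not None:
        d=R@r; s=(z-t[2])/d[2]; return t+s*d
    return t+R@(r*depth)
def w2px(m,P):
    T=m["T"]; P=np.atleast_2d(P); c=(P-T[:3,3])@T[:3,:3]
    x=c[:,:2]/c[:,2:]; r2=(x**2).sum(1,keepdims=True)
    x=x*(1+m["k1"]*r2); K=m["K"]
    return np.c_[x[:,0]*K[0,0]+K[0,2], x[:,1]*K[1,1]+K[1,2]]
def crop(p,u0,v0,u1,v1,s,fn):
    c=cv2.resize(np.ascontiguousarray(p[v0:v1,u0:u1]),None,fx=s,fy=s,interpolation=cv2.INTER_CUBIC)
    cv2.imwrite(fn,c)
E
python3 - <<'E'
from h import *
p=cv2.imread("pics/top0.png"); crop(p,150,140,360,280,3.8,"pics/topc.png")
p=cv2.imread("pics/scene0.png"); crop(p,130,170,350,335,3.6,"pics/scenec.png")
E
```

```text
(no output)
```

View pics/topc.png

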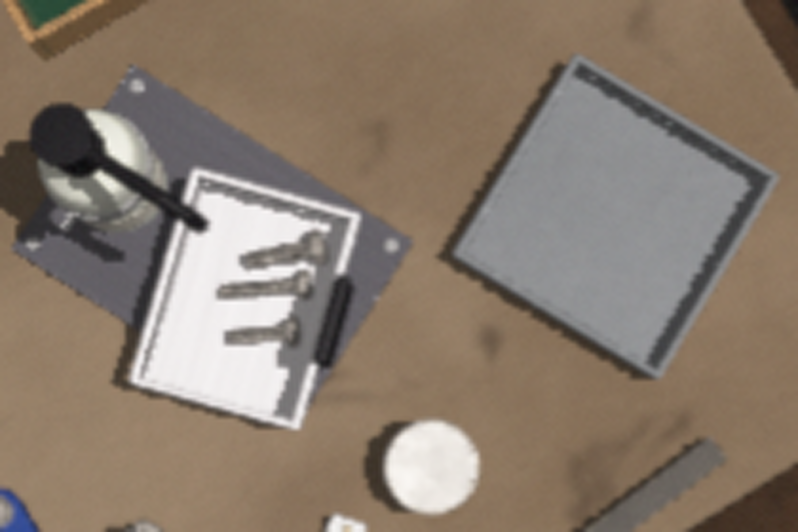

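View pics/scenec.png

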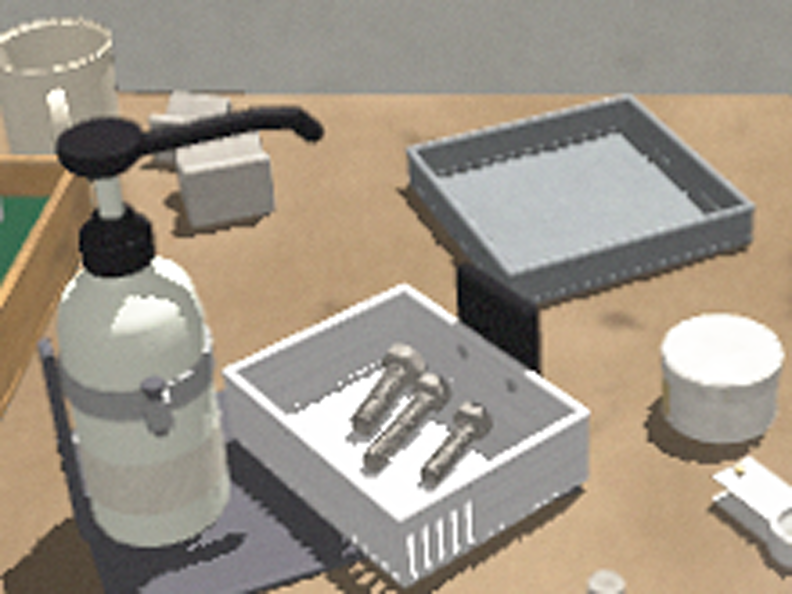

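Run:
```python
from h import *
m=camera_model("top"); d=np.load("pics/top0.npy")
def g(n,c,z):
    out=[]
    for u,v in c:
        U,V=u/3.8+150-.37,v/3.8+140-.37
        P=px2w(m,U,V,z); dd=d[int(round(V)),int(round(U))]
        out.append(P); print(n,P.round(1),"depthpt",px2w(m,U,V,depth=dd).round(1))
    return np.array(out)
t=g("tray",[(190,170),(360,213),(298,428),(130,382)],49)
c=t.mean(0); print(c, [np.linalg.norm(t[i]-t[(i+1)%4]).round(1) for i in range(4)])
x=(t[0]+t[3]-t[1]-t[2]); print("tray yaw",np.degrees(np.arctan2(x[1],x[0]))); y=t[2]+t[3]-t[0]-t[1]; print(np.degrees(np.arctan2(y[1],y[0]))-90)
p=g("pan",[(577,57),(777,178),(657,377),(447,255)],27); print(p.mean(0),[np.linalg.norm(p[i]-p[(i+1)%4]).round(1) for i in range(4)])
e=p[1]-p[0]; print("pan yaw",np.degrees(np.arctan2(e[1],e[0])))
pt=g("pump",[(65,138)],214); st=g("spout",[(200,222)],203); e=st-pt; print("stand yaw+180",np.degrees(np.arctan2(e[0,1],e[0,0])),np.linalg.norm(e))
gr=g("grip",[(345,279),(324,364)],82); print(gr.mean(0)); e=gr[1]-gr[0]; print(np.linalg.norm(e),np.degrees(np.arctan2(e[1],e[0]))-90)
pl=g("plate",[(132,65),(412,240),(12,247)],4)
g("tin",[(432,467)],40)
```

```text
tray [564.1 290.8  49. ] depthpt [570.9 296.3   5.4]
tray [532.9 175.7  49. ] depthpt [533.  175.7  48.7]
tray [388.4 218.8  49. ] depthpt [388.4 218.7  50.9]
tray [420.9 331.3  49. ] depthpt [421.1 332.   44.3]
[476.59421077 254.13777267  49.        ] [np.float64(119.2), np.float64(150.8), np.float64(117.0), np.float64(148.8)]
tray yaw 74.37118459015537
73.80148534586928
pan [643.3  24.4  27. ] depthpt [643.7  24.2  25.2]
pan [ 556.2 -112.7   27. ] depthpt [ 556.9 -113.7   21.7]
pan [419.6 -25.4  27. ] depthpt [419.6 -25.4  26.7]
pan [505.8 117.1  27. ] depthpt [509.  116.9  -1.5]
[531.21894585   0.848171    27.        ] [np.float64(162.5), np.float64(162.1), np.float64(166.5), np.float64(165.8)]
pan yaw -122.43056336672102
pump [558.6 344.  214. ] depthpt [558.9 344.4 212.2]
spout [508.5 265.2 203. ] depthpt [509.2 265.9 197.7]
stand yaw+180 -122.42753784637868 94.0358819330051
grip [484.9 184.8  82. ] depthpt [485.  184.8  81.6]
grip [429.3 199.1  82. ] depthpt [429.  198.8  87. ]
[457.09546481 191.92467254  82.        ]
57.49388500756805 75.5904605644545
plate [646.8 337.5   4. ] depthpt [ 6.478e+02  3.382e+02 -4.000e-01]
plate [519.3 141.3   4. ] depthpt [518.9 141.3   7.4]
plate [518.6 421.2   4. ] depthpt [ 5.191e+02  4.221e+02 -2.000e-01]
tin [361.  129.5  40. ] depthpt [361.  129.5  45.6]
```

Run:
```python
import plant
print([n for n in dir(plant) if not n.startswith('_')]); print(getattr(plant,'pinch_z',None))
```

```text
['PlanningError', 'camera_model', 'observe', 'pinch_z', 'read_camera', 'sign_off']
-18.700000000000003
```

servo_tool:
  steps:
    - {"dx": -30,"grip": -1}
    - {"dx": -40,"grip": -1}
    - {"dy": 60.8,"dz": -2.85,"ax": -0.0937,"grip": -1}
    - {"dy": 60.8,"dz": -2.85,"ax": -0.0937,"grip": -1}
    - {"dy": 60.8,"dz": -2.85,"ax": -0.0937,"grip": -1}
    - {"dy": 60.8,"dz": -2.85,"ax": -0.0937,"grip": -1}

```text
$.steps[0]: bad value
```

servo_tool:
  steps:
    - {"dx": -30,"dy": 0,"dz": 0,"ax": 0,"ay": 0,"az": 0,"grip": -1}

```text
time_s: 0.22
position: [217.1, -610.5, 258.6]
tool_rot: [[-0.003, 0.942, 0.335], [0.006, 0.335, -0.942], [-1.0, -0.0, -0.006]]
contact_force: [0.1, 0.1, -0.1]
gripper_width: 0.814
```

servo_tool:
  steps:
    - {"dx": -40,"dy": 0,"dz": 0,"ax": 0,"ay": 0,"az": 0,"grip": -1}
    - {"dx": 0,"dy": 60.8,"dz": -2.85,"ax": -0.0937,"ay": 0,"az": 0,"grip": -1}
    - {"dx": 0,"dy": 60.8,"dz": -2.85,"ax": -0.0937,"ay": 0,"az": 0,"grip": -1}
    - {"dx": 0,"dy": 60.8,"dz": -2.85,"ax": -0.0937,"ay": 0,"az": 0,"grip": -1}
    - {"dx": 0,"dy": 60.8,"dz": -2.85,"ax": -0.0937,"ay": 0,"az": 0,"grip": -1}
    - {"dx": 0,"dy": 60.8,"dz": -2.85,"ax": -0.0937,"ay": 0,"az": 0,"grip": -1}
    - {"dx": 0,"dy": 60.8,"dz": -2.85,"ax": -0.0937,"ay": 0,"az": 0,"grip": -1}
    - {"dx": 0,"dy": 60.8,"dz": -2.85,"ax": -0.0937,"ay": 0,"az": 0,"grip": -1}
    - {"dx": 0,"dy": 60.8,"dz": -2.85,"ax": -0.0937,"ay": 0,"az": 0,"grip": -1}
    - {"dx": 0,"dy": 60.8,"dz": -2.85,"ax": -0.0937,"ay": 0,"az": 0,"grip": -1}
    - {"dx": 0,"dy": 60.8,"dz": -2.85,"ax": -0.0937,"ay": 0,"az": 0,"grip": -1}

```text
time_s: 1.6
position: [622.9, -185.4, 300.7]
tool_rot: [[-0.001, 0.285, 0.959], [0.0, 0.959, -0.285], [-1.0, -0.0, -0.001]]
contact_force: [-0.1, -0.7, -0.3]
gripper_width: 0.001
```

Run:
```python
from h import *
s=observe(); print(s["joint_pos"],s["position"],np.degrees(np.arctan2(s["position"][1],s["position"][0])))
```

```text
[ 25.77919579  28.78083812 -19.5098066   82.70061268   9.83292833
  70.23242299 -11.39179617] [ 622.88052599 -185.37505761  300.72617782] -16.57349641658786
```

servo_tool:
  steps:
    - {"dx": 0,"dy": 60.8,"dz": -2.85,"ax": -0.0937,"ay": 0,"az": 0,"grip": -1}
    - {"dx": 0,"dy": 60.8,"dz": -2.85,"ax": -0.0937,"ay": 0,"az": 0,"grip": -1}
    - {"dx": 0,"dy": 60.8,"dz": -2.85,"ax": -0.0937,"ay": 0,"az": 0,"grip": -1}
    - {"dx": 0,"dy": 60.8,"dz": -2.85,"ax": -0.0937,"ay": 0,"az": 0,"grip": -1}
    - {"dx": 0,"dy": 60.8,"dz": -2.85,"ax": -0.0937,"ay": 0,"az": 0,"grip": -1}
    - {"dx": 0,"dy": 60.8,"dz": -2.85,"ax": -0.0937,"ay": 0,"az": 0,"grip": -1}
    - {"dx": 0,"dy": 60.8,"dz": -2.85,"ax": -0.0937,"ay": 0,"az": 0,"grip": -1}
    - {"dx": 0,"dy": 60.8,"dz": -2.85,"ax": -0.0937,"ay": 0,"az": 0,"grip": -1}
    - {"dx": 0,"dy": 0,"dz": 0,"ax": 0,"ay": 0,"az": 0,"grip": -1}

```text
time_s: 2.72
position: [578.8, 293.7, 301.2]
tool_rot: [[-0.003, -0.452, 0.892], [0.004, 0.892, 0.452], [-1.0, 0.004, -0.001]]
contact_force: [0.2, -0.0, -0.0]
gripper_width: 0.002
```

Run:
```python
from h import *
s=observe(); R=s["tool_rot"];p=s["position"]; print(s["joint_pos"],p,R)
m=camera_model("wrist"); q,d=read_camera("wrist"); cv2.imwrite("pics/w1.png",q[:,:,::-1]); np.save("pics/w1.npy",d); np.save("pics/w1T.npy",m["T"])
print(w2px(m,[[558.7,344,214],[508.5,265,203]]))
print("to pump",R.T@(np.array([558.7,344.1,214])-p))
q,d=read_camera("scene"); cv2.imwrite("pics/s1.png",q[:,:,::-1])
```

```text
[ -8.18835402  31.20505973 -34.19841418  82.15847337  17.56491892
  72.03564745 -17.07735496] [578.80423735 293.71070861 301.23712962] [[-2.50874631e-03 -4.51654717e-01  8.92189287e-01]
 [ 3.51808367e-03  8.92182587e-01  4.51661217e-01]
 [-9.99990665e-01  4.27189997e-03 -6.49300685e-04]]
[[288.34634288 132.88497746]
 [172.8866531  200.09045489]]
to pump [87.4640254  53.66395366  4.87874665]
```

View pics/w1.png

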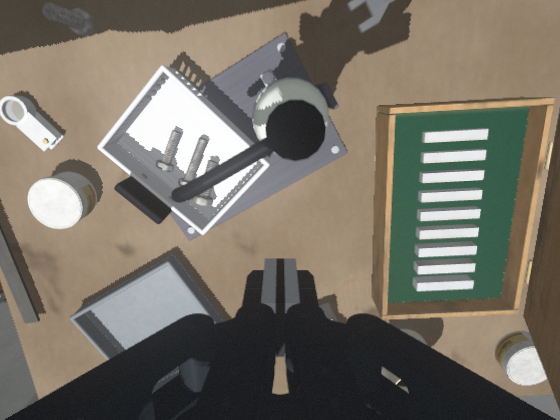

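View pics/s1.png

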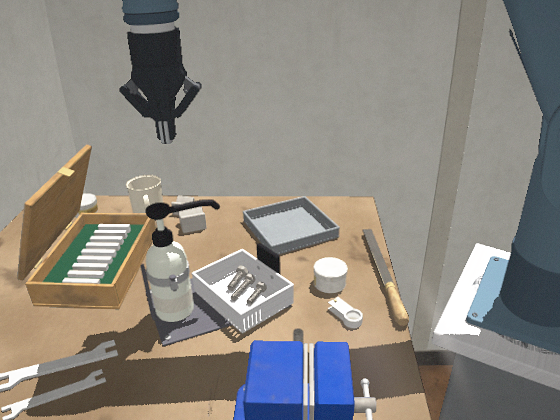

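Run:
```python
from h import *
m=camera_model("wrist"); m["T"]=np.load("pics/w1T.npy"); d=np.load("pics/w1.npy")
for n,u,v,z in [("pump",297,130,214),("spout",181,196,203),("trayA(+x-y)",268,170,49),("B",205,232,49),("C",98,148,49),("D",163,67,49),("grip1",118,184,82),("grip2",165,219,82)]:
    print(n,px2w(m,u,v,z).round(1),px2w(m,u,v,depth=d[v,u]).round(1))
```

```text
pump [562.7 348.1 214. ] [562.6 348.2 215.4]
spout [512.4 270.4 203. ] [513.  272.  207.2]
trayA(+x-y) [568.6 283.1  49. ] [571.5 274.    4.1]
B [535.2 182.4  49. ] [534.2 160.3   0.8]
C [391.4 220.6  49. ] [391.4 220.6  49. ]
D [424.7 330.7  49. ] [424.4 330.6  48.1]
grip1 [434.1 206.   82. ] [433.7 205.5  80.7]
grip2 [491.7 191.9  82. ] [480.  152.7  -0.7]
```

servo_tool:
  steps:
    - {"dx": 0,"dy": 28,"dz": 4,"ax": 0,"ay": 0,"az": 0,"grip": -1}
    - {"dx": 0,"dy": 27,"dz": 3.5,"ax": 0,"ay": 0,"az": 0,"grip": -1}
    - {"dx": 40,"dy": 0,"dz": 0,"ax": 0,"ay": 0,"az": 0,"grip": -1}
    - {"dx": 37,"dy": 0,"dz": 0,"ax": 0,"ay": 0,"az": 0,"grip": -1}
    - {"dx": 0,"dy": 0,"dz": 0,"ax": 0,"ay": 0,"az": 0,"grip": -1}

```text
time_s: 3.45
position: [565.1, 336.0, 221.1]
tool_rot: [[-0.005, -0.439, 0.898], [-0.005, 0.898, 0.439], [-1.0, -0.002, -0.006]]
contact_force: [0.3, 0.2, 0.2]
gripper_width: 0.002
```

Run:
```python
from h import *
p,d=read_camera("scene"); crop(p[:,:,::-1],110,120,310,270,4,"pics/s2.png")
p,d=read_camera("wrist"); cv2.imwrite("pics/w2.png",p[:,:,::-1])
```

```text
(no output)
```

View pics/s2.png

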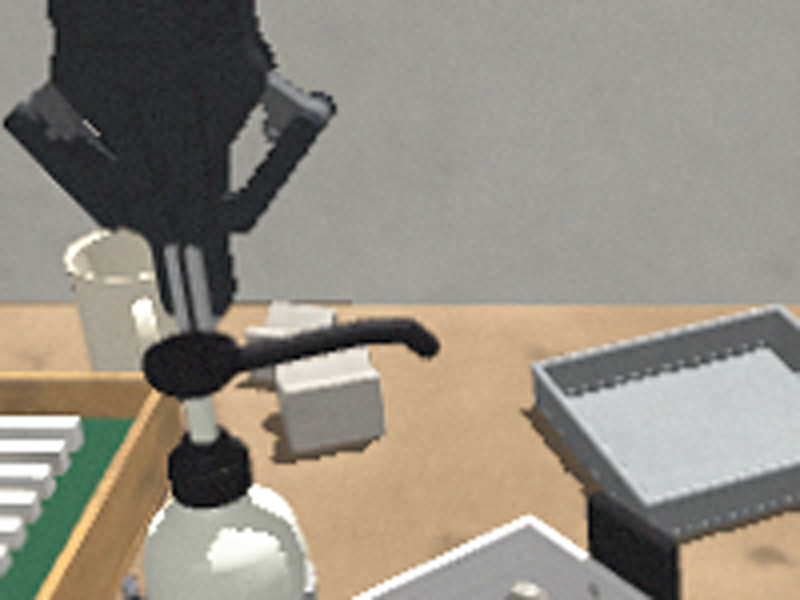

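View pics/w2.png

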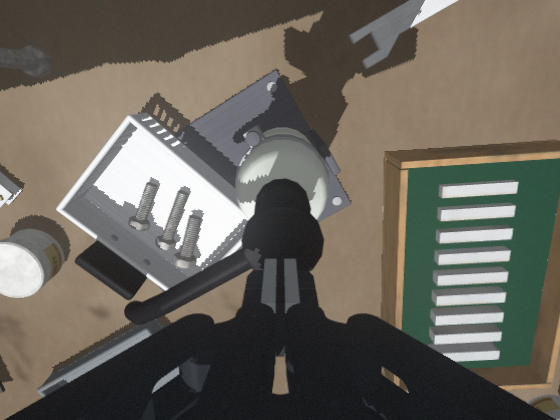

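servo_tool:
  steps:
    - {"dx": 0,"dy": 11,"dz": 0,"ax": 0,"ay": 0,"az": 0,"grip": -1}
    - {"dx": 5,"dy": 0,"dz": 0,"ax": 0,"ay": 0,"az": 0,"grip": -1}
    - {"dx": 5,"dy": 0,"dz": 0,"ax": 0,"ay": 0,"az": 0,"grip": -1}
    - {"dx": 3,"dy": 0,"dz": 0,"ax": 0,"ay": 0,"az": 0,"grip": -1}
    - {"dx": 0,"dy": 0,"dz": 0,"ax": 0,"ay": 0,"az": 0,"grip": -1}

```text
time_s: 4.18
position: [560.7, 349.7, 211.6]
tool_rot: [[0.0, -0.442, 0.897], [0.0, 0.897, 0.442], [-1.0, 0.0, 0.0]]
contact_force: [-1.3, 0.7, 5.0]
gripper_width: -0.001
```

servo_tool:
  steps:
    - {"dx": 4,"dy": 0,"dz": 0,"ax": 0,"ay": 0,"az": 0,"grip": -1}
    - {"dx": 4,"dy": 0,"dz": 0,"ax": 0,"ay": 0,"az": 0,"grip": -1}
    - {"dx": 4,"dy": 0,"dz": 0,"ax": 0,"ay": 0,"az": 0,"grip": -1}
    - {"dx": 0,"dy": 0,"dz": 0,"ax": 0,"ay": 0,"az": 0,"grip": -1}

```text
time_s: 4.68
position: [560.7, 349.7, 200.5]
tool_rot: [[0.001, -0.442, 0.897], [0.0, 0.897, 0.442], [-1.0, 0.0, 0.001]]
contact_force: [-3.4, -0.9, 10.0]
gripper_width: 0.0
```

servo_tool:
  steps:
    - {"dx": 1.5,"dy": 0,"dz": 0,"ax": 0,"ay": 0,"az": 0,"grip": -1}
    - {"dx": 1,"dy": 0,"dz": 0,"ax": 0,"ay": 0,"az": 0,"grip": -1}
    - {"dx": 0,"dy": 0,"dz": 0,"ax": 0,"ay": 0,"az": 0,"grip": -1}

```text
time_s: 5.05
position: [560.8, 349.8, 200.0]
tool_rot: [[0.002, -0.442, 0.897], [0.0, 0.897, 0.442], [-1.0, -0.0, 0.002]]
contact_force: [-6.7, -5.2, 22.4]
gripper_width: -0.0
```

servo_tool:
  steps:
    - {"dx": -8,"dy": 0,"dz": 0,"ax": 0,"ay": 0,"az": 0,"grip": -1}
    - {"dx": -12,"dy": 0,"dz": 0,"ax": 0,"ay": 0,"az": 0,"grip": -1}
    - {"dx": -20,"dy": 0,"dz": 0,"ax": 0,"ay": 0,"az": 0,"grip": -1}
    - {"dx": -25,"dy": 0,"dz": 0,"ax": 0,"ay": 0,"az": 0,"grip": -1}
    - {"dx": 0,"dy": 0,"dz": 0,"ax": 0,"ay": 0,"az": 0,"grip": -1}

```text
time_s: 5.68
position: [561.6, 350.1, 264.3]
tool_rot: [[0.003, -0.441, 0.897], [0.002, 0.897, 0.441], [-1.0, 0.0, 0.004]]
contact_force: [0.4, 0.2, 0.5]
gripper_width: -0.002
```

Run:
```python
from h import *
s=observe(); R=s["tool_rot"];p=s["position"]; print(s["joint_pos"],p)
m=camera_model("wrist"); print("cam in tool",R.T@(m["T"][:3,3]-p), R.T@m["T"][:3,:3])
q,d=read_camera("scene"); crop(q[:,:,::-1],110,120,310,270,4,"pics/s3.png")
for g in [(460.5,195.5)]: print(R.T@(np.array([g[0],g[1],p[2]])-p))
```

```text
[-13.9845769   34.05378439 -33.63239261  82.85260122  19.48687709
  68.7189781  -23.89479602] [561.59574756 350.13814379 264.26837257]
cam in tool [-142.90337293   79.38030856   -0.58475517] [[-3.36174248e-04 -3.08933196e-01  9.51083681e-01]
 [ 1.09175923e-03 -9.51083281e-01 -3.08932680e-01]
 [ 9.99999348e-01  9.34499179e-04  6.57010375e-04]]
[  -0.64568177  -94.12071654 -158.97855045]
```

View pics/s3.png

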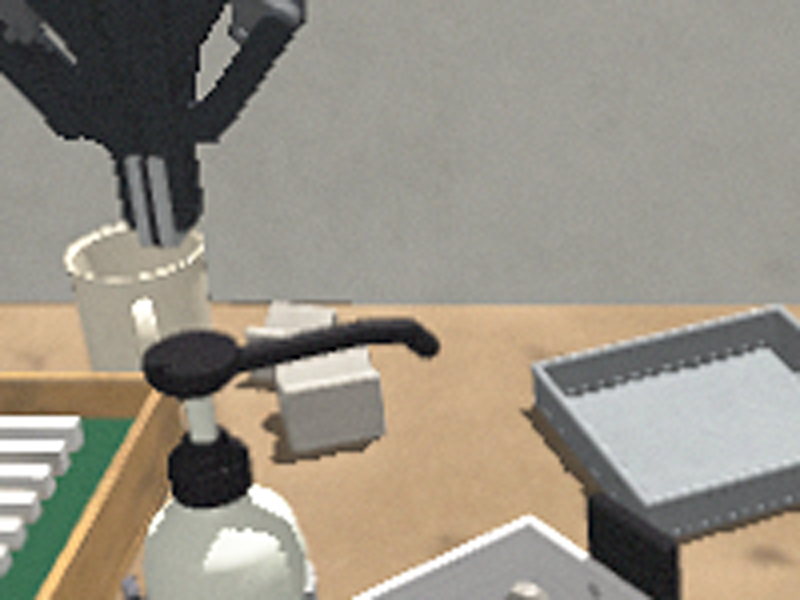

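servo_tool:
  steps:
    - {"dx": 0,"dy": -23.5,"dz": -40,"ax": 0,"ay": 0,"az": 0,"grip": -1}
    - {"dx": 0,"dy": -23.5,"dz": -40,"ax": 0,"ay": 0,"az": 0,"grip": -1}
    - {"dx": 0,"dy": -23.5,"dz": -40,"ax": 0,"ay": 0,"az": 0,"grip": 0.2}
    - {"dx": 0,"dy": -23.5,"dz": -39,"ax": 0,"ay": 0,"az": 0,"grip": 0.2}
    - {"dx": 0,"dy": 0,"dz": 0,"ax": -0.1676,"ay": 0,"az": 0,"grip": 0.2}
    - {"dx": 0,"dy": 0,"dz": 0,"ax": -0.1676,"ay": 0,"az": 0,"grip": 0.2}
    - {"dx": 0,"dy": 0,"dz": 0,"ax": -0.1676,"ay": 0,"az": 0,"grip": 0.2}
    - {"dx": 0,"dy": 0,"dz": 0,"ax": -0.1676,"ay": 0,"az": 0,"grip": 0.2}
    - {"dx": 0,"dy": 0,"dz": 0,"ax": -0.1676,"ay": 0,"az": 0,"grip": 0.2}
    - {"dx": 25,"dy": 0,"dz": 0,"ax": 0,"ay": 0,"az": 0,"grip": 0.2}
    - {"dx": 25,"dy": 0,"dz": 0,"ax": 0,"ay": 0,"az": 0,"grip": 0.2}
    - {"dx": 0,"dy": 0,"dz": 0,"ax": 0,"ay": 0,"az": 0,"grip": 0.2}
    - {"dx": 0,"dy": 0,"dz": 0,"ax": 0,"ay": 0,"az": 0,"grip": 0.2}

```text
time_s: 7.35
position: [459.6, 195.1, 212.3]
tool_rot: [[0.0, -0.962, 0.272], [0.0, 0.272, 0.962], [-1.0, -0.0, 0.0]]
contact_force: [0.7, 0.7, 0.6]
gripper_width: 0.6
```

Run:
```python
from h import *
s=observe(); R=s["tool_rot"];p=s["position"]; print(s["joint_pos"],p,R,s["gripper_width"])
m=camera_model("wrist"); q,d=read_camera("wrist"); cv2.imwrite("pics/w4.png",q[:,:,::-1]); np.save("pics/w4.npy",d); np.save("pics/w4T.npy",m["T"])
q,d=read_camera("scene"); crop(q[:,:,::-1],130,120,330,270,4,"pics/s4.png")
```

```text
[  7.67235509  23.47845647 -44.3774441  109.7425143   19.95718477
  54.68642401  28.15418309] [459.59946913 195.06876076 212.25159524] [[ 1.16885593e-04 -9.62409162e-01  2.71603738e-01]
 [ 2.32129904e-04  2.71603759e-01  9.62409136e-01]
 [-9.99999966e-01 -4.94444129e-05  2.55150513e-04]] 0.5996586234431436
```

View pics/w4.png

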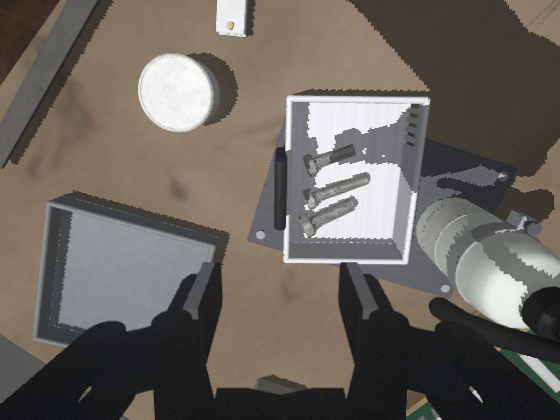

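View pics/s4.png

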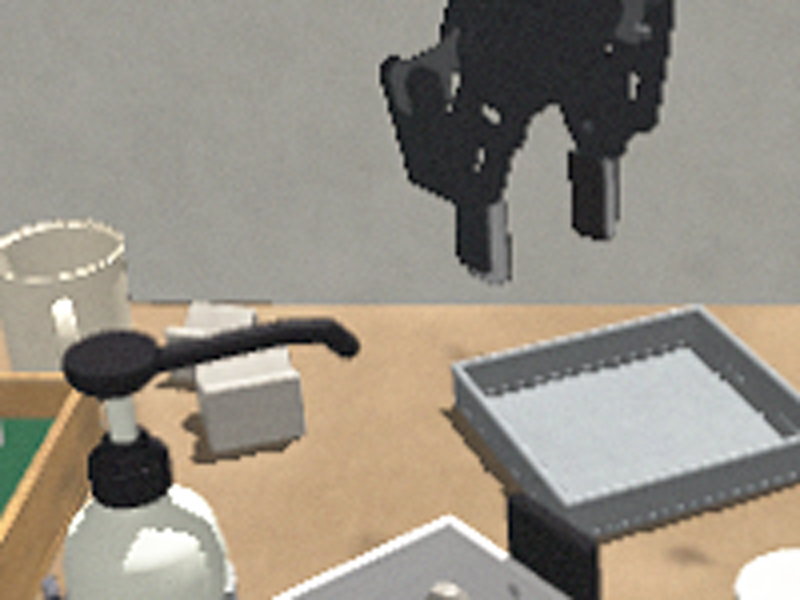

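Run:
```python
from h import *
q=cv2.imread("pics/w4.png"); crop(q,240,80,440,280,3.0,"pics/w4c.png")
m=camera_model("wrist"); m["T"]=np.load("pics/w4T.npy"); d=np.load("pics/w4.npy")
s=observe(); R=s["tool_rot"];p=s["position"]
for n,u,v,z in [("g1",281,149,82),("g2",279,230,82),("A",408,262,49),("B",286,262,49),("C",289,98,49),("D",428,100,49)]:
    P=px2w(m,u,v,z); print(n,P.round(1),(R.T@(P-p)).round(1),px2w(m,u,v,depth=d[v,u]).round(1))
```

```text
g1 [424.1 205.8  82. ] [130.6  37.5   0.3] [430.9 204.   37. ]
g2 [487.4 186.4  82. ] [130.7 -28.7  -1.2] [517.5 177.7   3.8]
A [564.3 291.1  49. ] [163.8 -74.1 120.5] [590.4 301.9   5. ]
B [533.2 180.3  49. ] [163.7 -74.3   5.4] [533.5 180.2  48.3]
C [390.8 222.   49. ] [163.6  74.    6.9] [390.8 222.   50. ]
D [423.2 330.8  49. ] [163.7  72.4 120.4] [423.2 330.8  49.2]
```

View pics/w4c.png

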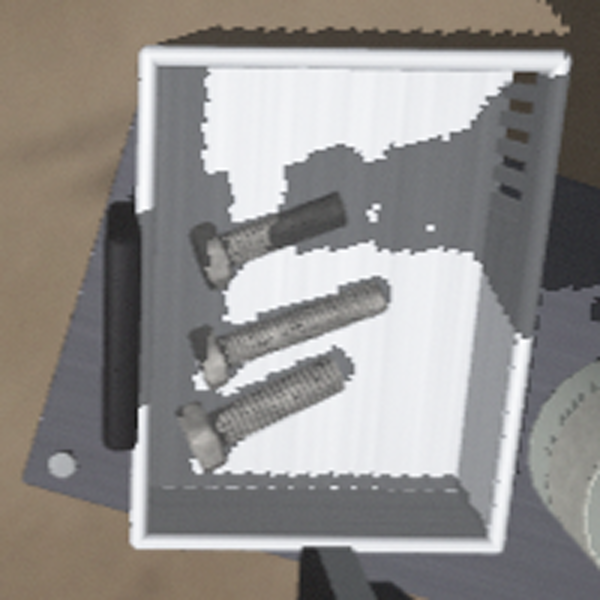

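servo_tool:
  steps:
    - {"dx": 40,"dy": 0,"dz": 0,"ax": 0,"ay": 0,"az": 0,"grip": 0.2}
    - {"dx": 40,"dy": 0,"dz": 0,"ax": 0,"ay": 0,"az": 0,"grip": 0.2}
    - {"dx": 35,"dy": 0,"dz": 0,"ax": 0,"ay": 0,"az": 0,"grip": 0.2}
    - {"dx": 25,"dy": 0,"dz": 0,"ax": 0,"ay": 0,"az": 0,"grip": 0.2}
    - {"dx": 17,"dy": 0,"dz": 0,"ax": 0,"ay": 0,"az": 0,"grip": 0.2}
    - {"dx": 0,"dy": 0,"dz": 0,"ax": 0,"ay": 0,"az": 0,"grip": 0.2}
    - {"dx": 0,"dy": 0,"dz": 0,"ax": 0,"ay": 0,"az": 0,"grip": 0.2}

```text
time_s: 8.32
position: [460.2, 195.3, 55.8]
tool_rot: [[0.002, -0.962, 0.272], [0.001, 0.272, 0.962], [-1.0, -0.001, 0.001]]
contact_force: [0.2, 0.3, 0.8]
gripper_width: 0.597
```

Close gently (stepwise), then look.

servo_tool:
  steps:
    - {"dx": 0,"dy": 0,"dz": 0,"ax": 0,"ay": 0,"az": 0,"grip": -0.4}
    - {"dx": 0,"dy": 0,"dz": 0,"ax": 0,"ay": 0,"az": 0,"grip": -0.6}
    - {"dx": 0,"dy": 0,"dz": 0,"ax": 0,"ay": 0,"az": 0,"grip": -0.8}
    - {"dx": 0,"dy": 0,"dz": 0,"ax": 0,"ay": 0,"az": 0,"grip": -1}
    - {"dx": 0,"dy": 0,"dz": 0,"ax": 0,"ay": 0,"az": 0,"grip": -1}
    - {"dx": 0,"dy": 0,"dz": 0,"ax": 0,"ay": 0,"az": 0,"grip": -1}

```text
time_s: 9.07
position: [460.0, 195.1, 55.4]
tool_rot: [[0.001, -0.962, 0.272], [0.0, 0.272, 0.962], [-1.0, -0.001, 0.0]]
contact_force: [-0.2, 0.2, 5.9]
gripper_width: 0.109
```

Run:
```python
from h import *
q,d=read_camera("scene"); crop(q[:,:,::-1],150,170,350,320,4,"pics/s5.png")
q,d=read_camera("wrist"); cv2.imwrite("pics/w5.png",q[:,:,::-1])
```

```text
(no output)
```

View pics/s5.png

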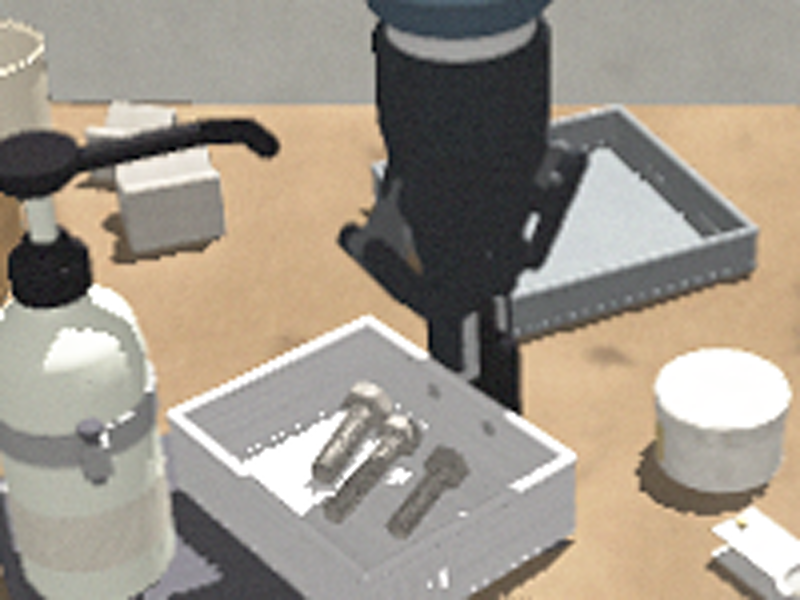

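View pics/w5.png

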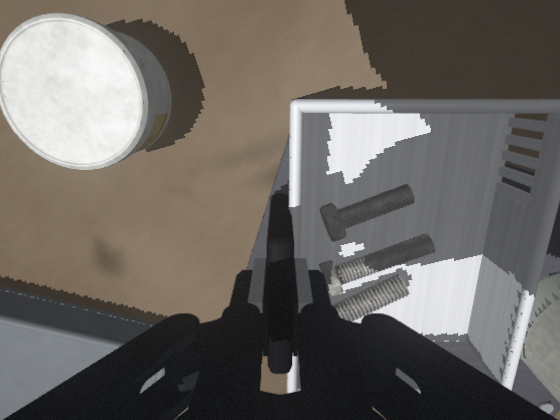

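servo_tool:
  steps:
    - {"dx": -5,"dy": 0,"dz": 0,"ax": 0,"ay": 0,"az": 0,"grip": -1}
    - {"dx": -8,"dy": 0,"dz": 0,"ax": 0,"ay": 0,"az": 0,"grip": -1}
    - {"dx": -10,"dy": 0,"dz": 0,"ax": 0,"ay": 0,"az": 0,"grip": -1}
    - {"dx": -12,"dy": 0,"dz": 0,"ax": 0,"ay": 0,"az": 0,"grip": -1}
    - {"dx": -12,"dy": 0,"dz": 0,"ax": 0,"ay": 0,"az": 0,"grip": -1}
    - {"dx": -8,"dy": 0,"dz": 0,"ax": 0,"ay": 0,"az": 0,"grip": -1}
    - {"dx": -3,"dy": 0,"dz": 0,"ax": 0,"ay": 0,"az": 0,"grip": -1}
    - {"dx": 0,"dy": 0,"dz": 0,"ax": 0,"ay": 0,"az": 0,"grip": -1}
    - {"dx": 0,"dy": 0,"dz": 0,"ax": 0,"ay": 0,"az": 0,"grip": -1}

```text
time_s: 10.3
position: [459.2, 194.7, 112.4]
tool_rot: [[-0.001, -0.962, 0.272], [-0.0, 0.272, 0.962], [-1.0, 0.001, -0.0]]
contact_force: [0.0, -0.9, -4.2]
gripper_width: 0.106
```

Run:
```python
from h import *
s=observe(); print(s["wrist_torque"],s["joint_pos"])
q,d=read_camera("scene"); crop(q[:,:,::-1],150,120,350,270,4,"pics/s6.png")
```

```text
[-0.1533324   0.11734076  0.02502302] [  2.59317837  31.88471729 -38.91495107 114.12992434  28.63524827
  43.79912292  20.87497737]
```

View pics/s6.png

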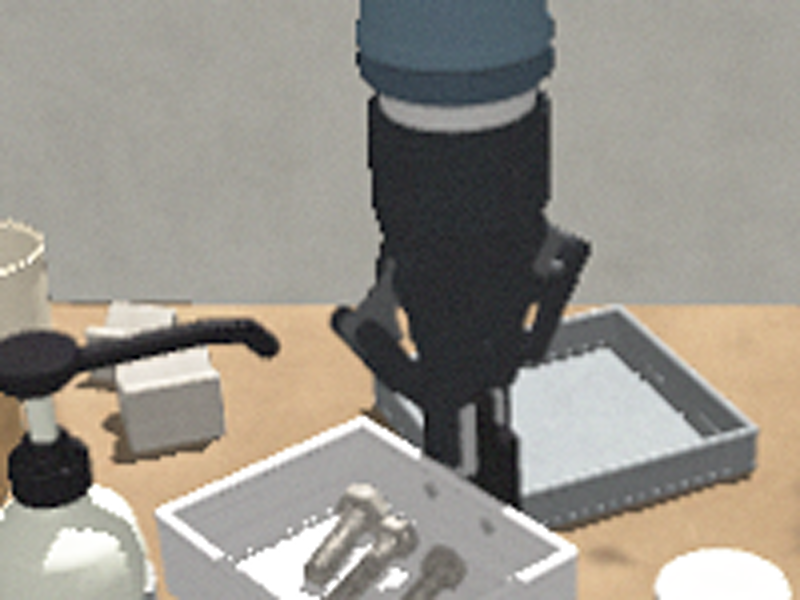

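```bash
cat > plan.py <<'E'
from h import *
from scipy.spatial.transform import Rotation as Ro
# tray axes in tool: x=z_tool, y=y_tool, z=-x_tool ; TCP at tray (-63,0.5,51)
Rt=np.array([[0,0,-1.],[0,1,0],[1,0,0]])  # cols: tray axes in tool coords
Gt=np.array([-63,0.5,51.])
def tray_pose(p,R):
    W=R@Rt; return W, p-W@Gt
def tcp_from(W,o): return W@Rt.T, o+W@Gt
def rows(R0,p0,poses):
    for R1,p1 in poses:
        d=R0.T@(p1-p0); r=Ro.from_matrix(R0.T@R1).as_rotvec(); print(np.r_[d.round(1),r.round(4)]); R0,p0=R1,p1
def tilt_pose(yaw,th,corner):
    W0=Ro.from_euler('z',yaw,degrees=True); d=np.array([55,72,0])/np.hypot(55,72)
    a=np.cross([0,0,1],d); W=(W0*Ro.from_rotvec(np.radians(th)*a)).as_matrix()
    return tcp_from(W,np.array(corner)-W@np.array([58,75,0.]))
E
python3 - <<'E'
from plan import *
m=camera_model("wrist"); m["T"]=np.load("pics/w4T.npy")
P=[px2w(m,u,v,27) for u,v in [(48,204),(216,241),(33,338)]]; print(P,(P[1]+P[2])/2)
s=observe(); R=s["tool_rot"];p=s["position"]
W,o=tray_pose(p,R); print("tray",o,"corner",o+W@[58,75,0])
C=[532,3,120]
poses=[tilt_pose(74.2,0,C)]
print(poses[0][1]); rows(R,p,poses)
print("tilt"); 
pp=[tilt_pose(74.2,t,C) for t in range(0,43,6)]
rows(*pp[0],pp[1:]); print(pp[-1][1])
for th in (36,42):
  R1,p1=tilt_pose(74.2,th,[532,3,32]); print(th,p1,R1[:,0])
E
```

```text
[array([422.99123925, -24.9113556 ,  27.        ]), array([502.8936434 , 116.91472335,  27.        ]), array([ 557.25634595, -110.54602844,   27.        ])] [530.07499468   3.18434745  27.        ]
tray [476.72969048 255.21259797  61.37328073] corner [420.30841832 331.40734595  61.39398028]
[ 570.73933063 -133.71325562  171.        ]
[-5.860e+01 -1.966e+02 -2.858e+02  6.000e-04 -5.000e-04 -7.000e-04]
tilt
[-13.6      4.8      3.7     -0.       0.0636  -0.0832]
[-13.6      4.8      3.7     -0.       0.0636  -0.0832]
[-13.6      4.8      3.7     -0.       0.0636  -0.0832]
[-13.6      4.8      3.7      0.       0.0636  -0.0832]
[-13.6      4.8      3.7      0.       0.0636  -0.0832]
[-13.6      4.8      3.7      0.       0.0636  -0.0832]
[-13.6      4.8      3.7      0.       0.0636  -0.0832]
[529.86361479 -79.12163035 246.66382154]
36 [537.58751473 -89.43729682 151.23244456] [ 0.35229594 -0.47050938 -0.80901699]
42 [529.86361479 -79.12163035 158.66382154] [ 0.40105122 -0.53562458 -0.74314483]
```

servo_tool:
  steps:
    - {"dx": 0,"dy": 0,"dz": -10,"ax": 0,"ay": 0,"az": 0,"grip": -1}
    - {"dx": 0,"dy": 0,"dz": -20,"ax": 0,"ay": 0,"az": 0,"grip": -1}
    - {"dx": 0,"dy": 0,"dz": -30,"ax": 0,"ay": 0,"az": 0,"grip": -1}
    - {"dx": 0,"dy": -10,"dz": -30,"ax": 0,"ay": 0,"az": 0,"grip": -1}
    - {"dx": -4,"dy": -20,"dz": -25,"ax": 0,"ay": 0,"az": 0,"grip": -1}
    - {"dx": -8,"dy": -23,"dz": -25,"ax": 0,"ay": 0,"az": 0,"grip": -1}
    - {"dx": -8,"dy": -23,"dz": -25,"ax": 0,"ay": 0,"az": 0,"grip": -1}
    - {"dx": -8,"dy": -23,"dz": -25,"ax": 0,"ay": 0,"az": 0,"grip": -1}
    - {"dx": -8,"dy": -23,"dz": -25,"ax": 0,"ay": 0,"az": 0,"grip": -1}
    - {"dx": -8,"dy": -23,"dz": -25,"ax": 0,"ay": 0,"az": 0,"grip": -1}
    - {"dx": -8,"dy": -23,"dz": -22,"ax": 0,"ay": 0,"az": 0,"grip": -1}
    - {"dx": -4,"dy": -18,"dz": -15,"ax": 0,"ay": 0,"az": 0,"grip": -1}
    - {"dx": 0,"dy": -10,"dz": -8,"ax": 0,"ay": 0,"az": 0,"grip": -1}
    - {"dx": 0,"dy": 0,"dz": 0,"ax": 0,"ay": 0,"az": 0,"grip": -1}
    - {"dx": 0,"dy": 0,"dz": 0,"ax": 0,"ay": 0,"az": 0,"grip": -1}

```text
time_s: 12.22
position: [569.8, -131.3, 168.4]
tool_rot: [[-0.001, -0.963, 0.27], [0.001, 0.27, 0.963], [-1.0, 0.001, 0.0]]
contact_force: [0.6, 0.3, -3.9]
gripper_width: 0.1
```

Run:
```python
from plan import *
s=observe(); R=s["tool_rot"];p=s["position"]
print(s["joint_pos"]); W,o=tray_pose(p,R); print("corner",o+W@[58,75,0])
rows(R,p,[tilt_pose(74.2,0,[531,2,110])])
q,d=read_camera("scene"); crop(q[:,:,::-1],130,100,400,302,2.9,"pics/s7.png")
q,d=read_camera("wrist"); cv2.imwrite("pics/w7.png",q[:,:,::-1])
```

```text
[ 36.30855471  34.0669268  -38.2286074   99.65235153  24.93946904
  55.12228816  62.58874058]
corner [530.71816851   5.36849076 117.53362303]
[ 7.4e+00 -9.0e-01 -3.3e+00  2.2e-03  5.0e-04 -1.4e-03]
```

View pics/s7.png

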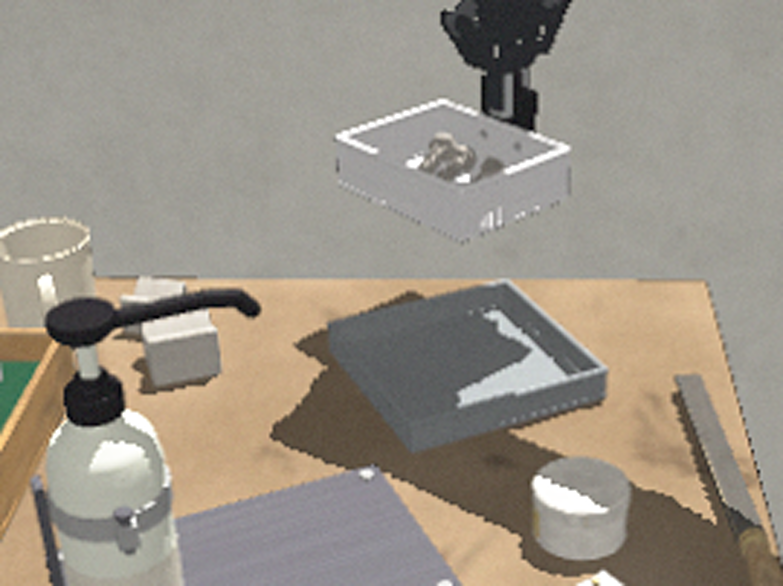

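View pics/w7.png

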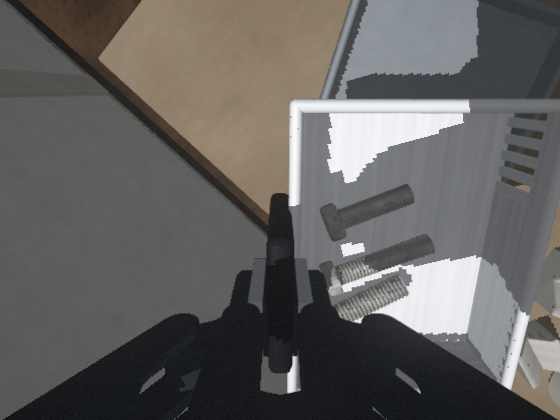

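servo_tool:
  steps:
    - {"dx": 0,"dy": -1,"dz": -3,"ax": 0,"ay": 0,"az": 0,"grip": -1}
    - {"dx": -6.8,"dy": 2.4,"dz": 1.9,"ax": 0,"ay": 0.0318,"az": -0.0416,"grip": -1}
    - {"dx": -6.8,"dy": 2.4,"dz": 1.9,"ax": 0,"ay": 0.0318,"az": -0.0416,"grip": -1}
    - {"dx": -6.8,"dy": 2.4,"dz": 1.9,"ax": 0,"ay": 0.0318,"az": -0.0416,"grip": -1}
    - {"dx": -6.8,"dy": 2.4,"dz": 1.9,"ax": 0,"ay": 0.0318,"az": -0.0416,"grip": -1}
    - {"dx": -3.4,"dy": 1.2,"dz": 0.9,"ax": 0,"ay": 0.0159,"az": -0.0208,"grip": -1}
    - {"dx": -3.4,"dy": 1.2,"dz": 0.9,"ax": 0,"ay": 0.0159,"az": -0.0208,"grip": -1}
    - {"dx": -3.4,"dy": 1.2,"dz": 0.9,"ax": 0,"ay": 0.0159,"az": -0.0208,"grip": -1}
    - {"dx": -3.4,"dy": 1.2,"dz": 0.9,"ax": 0,"ay": 0.0159,"az": -0.0208,"grip": -1}
    - {"dx": -3.4,"dy": 1.2,"dz": 0.9,"ax": 0,"ay": 0.0159,"az": -0.0208,"grip": -1}
    - {"dx": -3.4,"dy": 1.2,"dz": 0.9,"ax": 0,"ay": 0.0159,"az": -0.0208,"grip": -1}
    - {"dx": -3.4,"dy": 1.2,"dz": 0.9,"ax": 0,"ay": 0.0159,"az": -0.0208,"grip": -1}
    - {"dx": -3.4,"dy": 1.2,"dz": 0.9,"ax": 0,"ay": 0.0159,"az": -0.0208,"grip": -1}
    - {"dx": -3.4,"dy": 1.2,"dz": 0.9,"ax": 0,"ay": 0.0159,"az": -0.0208,"grip": -1}
    - {"dx": -3.4,"dy": 1.2,"dz": 0.9,"ax": 0,"ay": 0.0159,"az": -0.0208,"grip": -1}
    - {"dx": -3.4,"dy": 1.2,"dz": 0.9,"ax": 0,"ay": 0.0159,"az": -0.0208,"grip": -1}
    - {"dx": -3.4,"dy": 1.2,"dz": 0.9,"ax": 0,"ay": 0.0159,"az": -0.0208,"grip": -1}
    - {"dx": -6.8,"dy": 2.4,"dz": 1.9,"ax": 0,"ay": 0.0318,"az": -0.0416,"grip": -1}
    - {"dx": -6.8,"dy": 2.4,"dz": 1.9,"ax": 0,"ay": 0.0318,"az": -0.0416,"grip": -1}
    - {"dx": 0,"dy": 0,"dz": 0,"ax": 0,"ay": 0,"az": 0,"grip": -1}

```text
time_s: 14.82
position: [536.2, -88.2, 234.8]
tool_rot: [[0.353, -0.872, 0.338], [-0.469, 0.148, 0.871], [-0.81, -0.466, -0.356]]
contact_force: [-0.7, 0.0, -3.6]
gripper_width: 0.108
```

```bash
cat > chk.py <<'E'
from plan import *
import sys
n=sys.argv[1]
s=observe(); R=s["tool_rot"];p=s["position"]
print(s["joint_pos"]); W,o=tray_pose(p,R); print("corner",o+W@[58,75,0],"tilt",np.degrees(np.arccos(W[2,2])),"downdir in tray",W[2,:].round(3))
q,d=read_camera("scene"); crop(q[:,:,::-1],180,70,400,235,3.6,f"pics/s{n}.png")
q,d=read_camera("wrist"); cv2.imwrite(f"pics/w{n}.png",q[:,:,::-1])
q,d=read_camera("top"); crop(q[:,:,::-1],200,100,400,250,4,f"pics/t{n}.png")
E
python3 chk.py 8
```

```text
[ 10.4819897   16.49237722 -29.64418615 122.57729697  61.87837577
  48.79598083  11.78939078]
corner [530.18427177   4.3440638  115.65271003] tilt 35.93779058928799 downdir in tray [-0.356 -0.466  0.81 ]
```

View pics/s8.png

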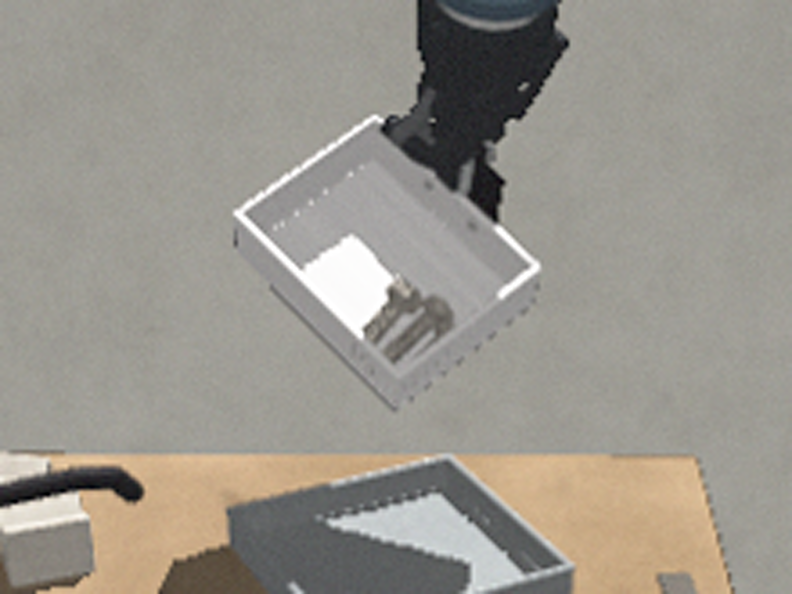

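View pics/w8.png

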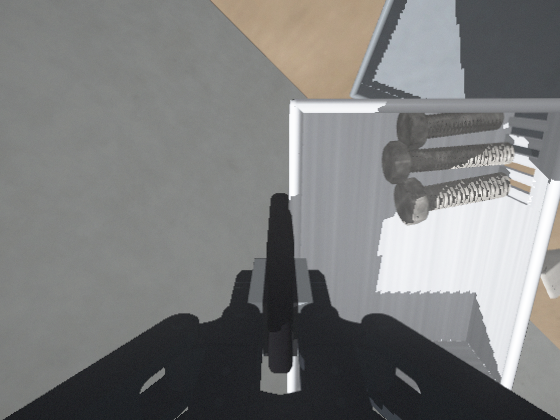

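View pics/t8.png

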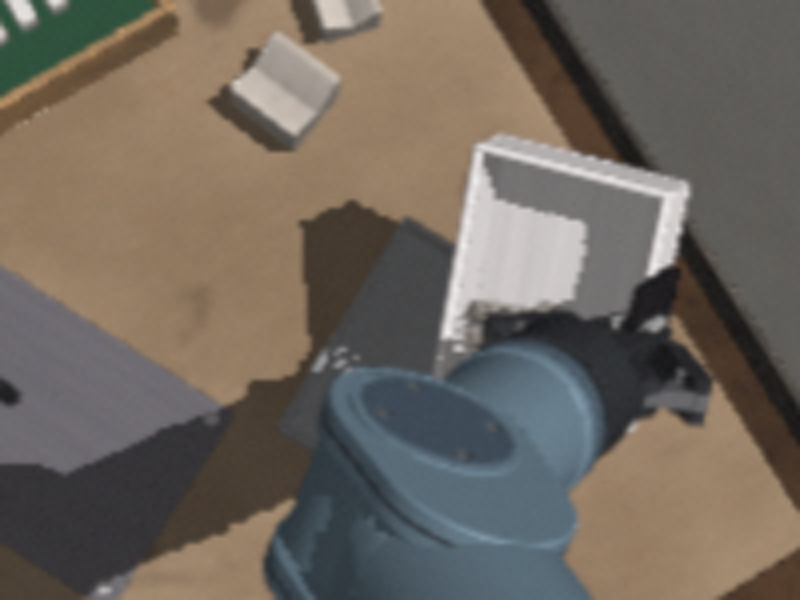

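servo_tool:
  steps:
    - {"dx": -6.8,"dy": 2.4,"dz": 1.9,"ax": 0,"ay": 0.0318,"az": -0.0416,"grip": -1}
    - {"dx": 4,"dy": 2.5,"dz": 1.9,"ax": 0,"ay": 0,"az": 0,"grip": -1}
    - {"dx": 7.8,"dy": 5,"dz": 3.8,"ax": 0,"ay": 0,"az": 0,"grip": -1}
    - {"dx": 7.8,"dy": 5,"dz": 3.8,"ax": 0,"ay": 0,"az": 0,"grip": -1}
    - {"dx": 7.8,"dy": 5,"dz": 3.8,"ax": 0,"ay": 0,"az": 0,"grip": -1}
    - {"dx": 7.8,"dy": 5,"dz": 3.8,"ax": 0,"ay": 0,"az": 0,"grip": -1}
    - {"dx": 7.8,"dy": 5,"dz": 3.8,"ax": 0,"ay": 0,"az": 0,"grip": -1}
    - {"dx": 4,"dy": 2.5,"dz": 1.9,"ax": 0,"ay": 0,"az": 0,"grip": -1}
    - {"dx": 0,"dy": 0,"dz": 0,"ax": 0,"ay": 0,"az": 0,"grip": -1}
    - {"dx": 0,"dy": 0,"dz": 0,"ax": 0,"ay": 0,"az": 0,"grip": -1}

```text
time_s: 16.23
position: [532.9, -84.7, 179.0]
tool_rot: [[0.378, -0.856, 0.353], [-0.504, 0.13, 0.854], [-0.777, -0.5, -0.382]]
contact_force: [1.0, -1.2, -3.4]
gripper_width: 0.105
```

```bash
python3 chk.py 9
python3 - <<'E'
from plan import *
s=observe(); rows(s["tool_rot"],s["position"],[tilt_pose(74.2,38.5,[531,2,32])])
E
```

```text
[  5.70688009  23.25010406 -27.63145313 126.40137947  74.78531566
  49.56569373  -4.9972878 ]
corner [531.14408308   2.63400079  55.8286792 ] tilt 39.020008412556436 downdir in tray [-0.382 -0.5    0.777]
[ 2.00e+01  1.17e+01  8.30e+00  1.00e-04 -5.10e-03  7.70e-03]
```

View pics/s9.png

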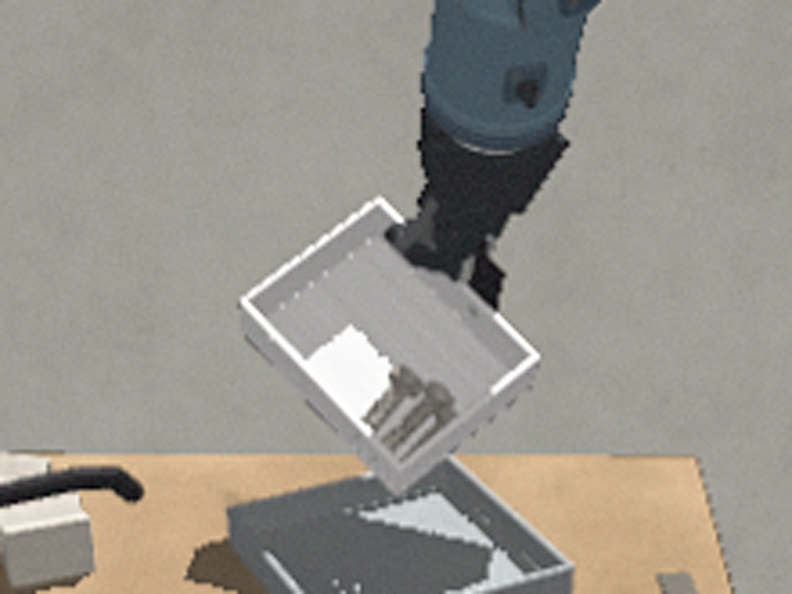

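servo_tool:
  steps:
    - {"dx": 4,"dy": 2.5,"dz": 1.9,"ax": 0,"ay": 0,"az": 0,"grip": -1}
    - {"dx": 6,"dy": 3.5,"dz": 2.6,"ax": 0,"ay": 0,"az": 0,"grip": -1}
    - {"dx": 5,"dy": 3,"dz": 2.2,"ax": 0,"ay": 0,"az": 0,"grip": -1}
    - {"dx": 3,"dy": 2,"dz": 1.5,"ax": 0,"ay": 0,"az": 0,"grip": -1}
    - {"dx": 0,"dy": 0,"dz": 0,"ax": 0,"ay": 0,"az": 0,"grip": -1}
    - {"dx": 0,"dy": 0,"dz": 0,"ax": 0,"ay": 0,"az": 0,"grip": -1}
    - {"dx": 0,"dy": 0,"dz": 0,"ax": 0,"ay": 0,"az": 0,"grip": -1}
    - {"dx": 0,"dy": 0,"dz": 0,"ax": 0,"ay": 0,"az": 0,"grip": -1}

```text
time_s: 17.38
position: [533.1, -85.4, 156.2]
tool_rot: [[0.378, -0.856, 0.353], [-0.504, 0.13, 0.854], [-0.777, -0.5, -0.382]]
contact_force: [0.4, -0.3, -4.4]
gripper_width: 0.107
```

```bash
python3 chk.py 10
python3 - <<'E'
from plan import *
s=observe(); R=s["tool_rot"];p=s["position"]; W,o=tray_pose(p,R)
m=camera_model("scene"); print("pred corner px crop",(w2px(m,[o+W@[58,75,0],o+W@[58,75,45],[531,2,3]])-[180,70])*3.6, s["qvel"])
E
```

```text
[  4.92960067  26.05250909 -26.80230268 127.0155243   78.44879452
  49.29696163  -9.30304121]
corner [531.25488281   1.95899031  33.09346749] tilt 39.012978099900195 downdir in tray [-0.382 -0.5    0.777]
pred corner px crop [[393.22871606 525.92188881]
 [396.91050806 499.43825061]
 [393.86125565 566.71942165]] [ 0.11852933  0.01325185 -0.03293893  0.03370198  0.01683945  0.01039993
  0.04040058]
```

View pics/s10.png

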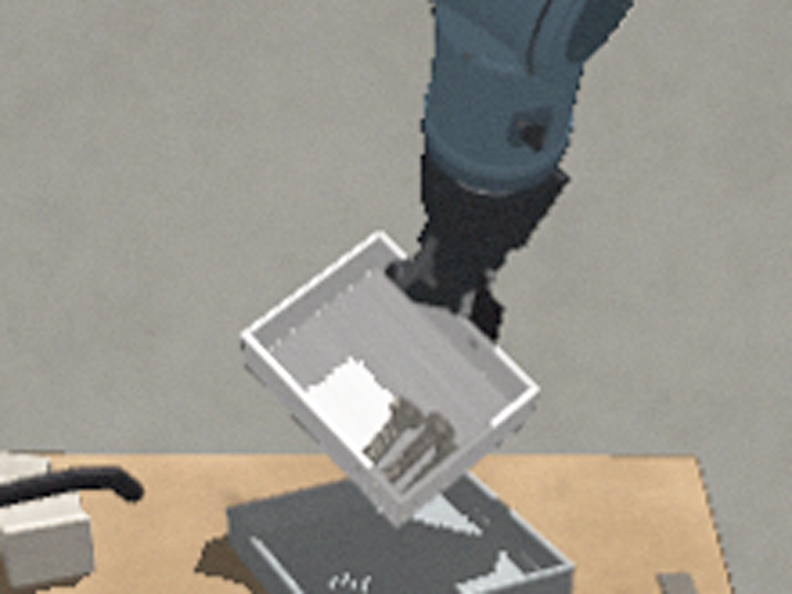

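View pics/w10.png

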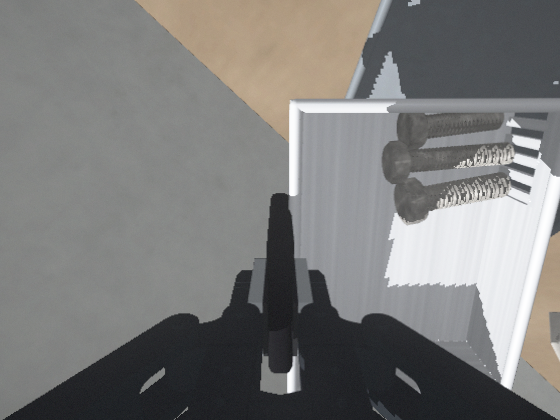

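View pics/t10.png

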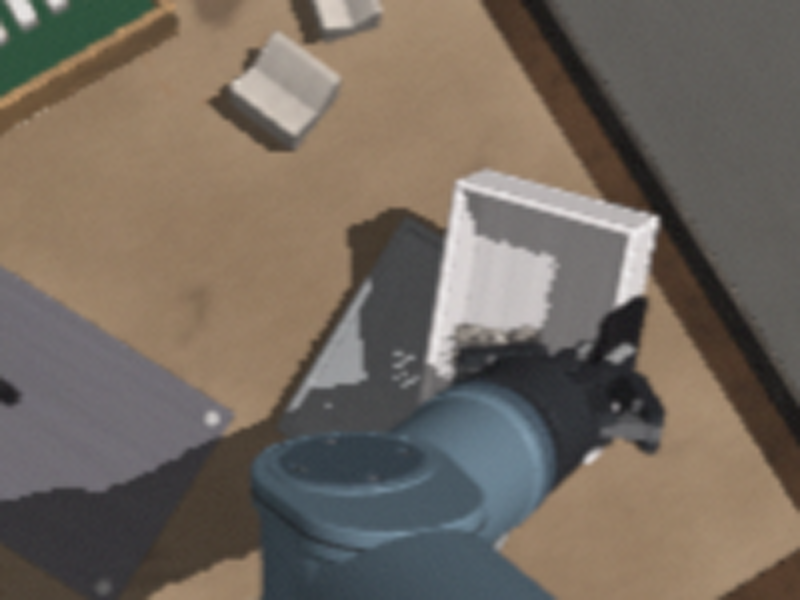

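Run:
```python
from h import *
print(sign_off()); s=observe(); print(s["time_s"],s["position"],s["contact_force"])
```

```text
the job is handed in; nothing more can be done
None
the job is handed in; nothing more can be done
```

The job is done and handed in at about 17.5 s of the 64 s allowed; no verdict came back. The arm finished still holding the tilted tray over the pan.

- **Rinse:** I pushed the pump head down until the fingers stopped at 200.0 mm, where the force rose to 22 N. After release, the scene picture showed it back up.
- **Carry:** I took the tray by its black grip, lifted it about 57 mm and drew it out from under the spout. All three bolts were still in it over the pan.
- **Drain:** I tilted the tray to 39° towards the slotted corner. The wrist picture shows the bolts side by side in that corner, with their tips at the +x wall and the first against the +y wall.
- **Final hold:** The slotted corner is lowest, worked out from the arm pose at (531, 2, 33) mm. That puts it over the middle of the pan, which I measured at about (531, 2), and about 30 mm above its floor.
- **Last checks:** The arm was still, and the wrist force was only the tray's weight (about 4.4 N), so the tray touches neither pan nor bench. The corner appears in the scene picture within about 1.5 px (a few mm) of where I predicted.

Two measurements disagreed slightly:
- The top and wrist cameras differed by 4–7 mm on the pump and the grip. I used the average and re-measured the grip close up before closing on it.
- The pan centre differed by about 2.5 mm between the same two cameras.

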